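Clamp the power board and lock its bayonet fuse carrier

TASK

Clamp the power board in the board holder: slide the movable jaw up against the board so that the board sits between both jaws without play, and tighten the jaw's clamp knob firmly clockwise. Then take the red-capped fuse carrier out of the kitting block, push it down into the board's upright fuse holder against the spring until the cap sits flush on the rim, give it its quarter turn clockwise to the stop, and keep it pressed flush there for the contact test: the program finishes while the gripper still holds the cap pressed down. Leave the grey-capped carrier, the solder spool, the flux bottle and the tip cleaner where they stand.

Things in the scene. Friction and masses are not known exactly. Their poses are not given: they have to be found in the camera images.
- board_holder: Board holder, fixed to the bench on a blue mat: flat aluminium rail 40 x 345 mm on two black feet, a fixed black jaw at its -y end, a sliding jaw at its +y end. Origin on the bench under the middle of the clamped board; x across the rail, y along it towards the open end, z up. Fixed jaw's face at y = -70 mm. Jaws 110 mm long in x, tops 56 mm above the bench.
- jaw (a joint): Travel of the sliding jaw along the holder's y, m: 0 = closed, the 140 mm board touching both jaws; grows as it opens, to 0.05. Starts 0.012 to 0.045. Unclamped it slides with about 2 N; in the last 1 to 4 mm it pushes the loose board along (2 to 4 N more) up to the fixed jaw and stops hard. Clamped, it takes tens of N to shift.
- jaw_face (a point): Middle of the sliding jaw's face, which meets the board's +y edge; 46.5 mm above the bench. Axes are the holder's. A 4 mm lip above reaches over the board's edge, a ledge below reaches under it.
- clamp_knob (a joint): Angle of the clamp knob on the sliding jaw, rad: 0 = loose, grows clockwise seen from above to its stop at 1.4 (tight). Starts 0 to 0.2. Turns with 0.2 N m up to about 0.7, then bites and needs up to 0.4 N m. Let go, it may spring back by up to 0.2 rad and stays tight.
- knob_grip (a point): On the axis of the clamp knob, 85 mm above the bench, 46 mm outside the jaw face (holder +y). The knob is a black wing 46 mm long, 12 mm thick, on a round hub, an orange line along its top. Top 4 mm above this point; grip faces reach 22 mm below it. The point's x axis runs along the wing and turns with it (parallel to the holder's x at knob angle 0). Jaw and knob move together.
- board: Green power board, 100 mm in x, 140 mm in y, 3 mm thick, 0.25 to 0.42 kg, loose on four rubber pillars 45 mm above the bench, between the jaws, 0.5 to 3.5 mm clear of the fixed jaw at the start. Origin at the centre of its underside, z up. It carries the fuse holder, and a heat sink and other parts up to 31 mm high.
- holder_rim (a point): Centre of the rim of the black upright fuse holder on the board (35 mm outside diameter, bore 20 mm; rim 98 mm above the bench). Axes are the board's. Two slots 8 mm wide for the lugs open in the rim at +x and -x, each beside a white tick; red dots mark the locked position, 80 degrees clockwise. Under its 5.5 mm roof the lugs turn clockwise only, up to a stop at 80 degrees.
- contact (a joint): Spring contact inside the fuse holder, m: 0 = up, grows as the fuse end presses it down; it meets the fuse 6 mm before the cap is flush and pushes back with 5 N, rising to 12 N at 0.006 (cap flush). If the cap is let go at the stop, the spring lifts the lugs 4 mm into lock notches, cap off the rim (reads 0.002).
- red_carrier: Fuse carrier with RED cap, 40 to 65 g, to be fitted. Origin at the middle of the cap's underside, z up; flush in the holder it lies at holder_rim. Cap: ribbed cylinder, 30 mm diameter, 0 to 22 mm above the origin, white line along x on top. Starts in one of the kitting block's holes, the cap resting on the block's top, turned any way; half a turn about z gives the same part.
- red_lugs (a point): On the red carrier's axis, 9 mm below the cap, at the middle of its two lugs, which point to this point's +x and -x (along the white line on the cap): each 5 mm wide, 4 mm high, tip 12 mm from the axis. Around it the neck, 17 mm diameter, tapering from 12 to 16 mm below the cap; then the white fuse, 10 mm diameter, ending 46 mm below the cap.
- grey_carrier: The same carrier with a GREY cap, in the other hole of the kitting block. To be left alone.
- kit_block: Grey kitting block, 56 mm in x, 140 mm in y, 60 mm high, fixed. Origin at the centre of its underside. Two holes 26 mm wide, 52 mm deep in its top at y = -40 and +40 mm.
- solder_spool: Bystander: green spool of solder, 60 mm diameter, 50 mm high, standing. Origin at the centre of its underside.
- flux_bottle: Bystander: amber bottle with black cap, 38 mm diameter, 85 mm high. Origin at the centre of its underside.
- tip_cleaner: Bystander: black pot with brass wool, 72 mm diameter, 56 mm high. Origin at the centre of its underside.

How it is judged:
On the way, in this order (a step that is already met when the one before it is completed fails the run):
1. the sliding jaw is closed on the board and its clamp knob is tight (value of joint jaw below 0.002 m and value of joint clamp_knob above 1 rad), for 0.2 s.
2. the red carrier's fuse and neck are in the holder, lugs in the entry slots (z of red_carrier in the frame of holder_rim below 0.01 m and horizontal distance between red_carrier and holder_rim below 0.004 m and angle between the x axis of red_carrier and the x axis of holder_rim, either way round below 0.5 rad), for 0.06 s.
At the end, for the whole second after the job is handed in: Jaw within 2 mm of closed, knob past 1.0 rad; red carrier upright in the holder, centred within 3 mm, turned 69 degrees or more from the entry slots, cap pressed to within 2 mm of the rim (let go, it springs up 4 mm), at rest, the fingers still on it with over 2 N; board level (all of step 1 and z of red_carrier in the frame of holder_rim between -0.003 and 0.002 m and horizontal distance between red_carrier and holder_rim below 0.003 m and angle between the x axis of red_carrier and the x axis of holder_rim, either way round above 1.2 rad and angle between red_carrier's own z axis and vertical below 0.08 rad and angle between board's own z axis and vertical below 0.05 rad and contact force between the fingers and red_carrier above 2 N and linear speed of red_carrier below 0.02 m/s); the arm keeps its last pose, push and grip.
It fails at once if the grey carrier is moved by more than 20 mm (distance of grey_carrier from where it was at the start of the episode above 0.02 m).
It fails at once if the solder spool, flux bottle or tip cleaner is moved by more than 30 mm (distance of any of solder_spool, flux_bottle, tip_cleaner from where it was at the start of the episode above 0.03 m).
It fails at once if the board is tipped (angle between board's own z axis and vertical above 0.15 rad).
It also fails if it takes over 56 s, if anything falls off the work surface, if the arm or the gripper's body presses on something with over 40 N, if the wrist force passes 120 N, or if a joint passes its speed limit or range.

ROBOT

A 7-joint arm with a two-finger parallel gripper is mounted at the origin on the work surface. World frame = base frame: x ahead of the robot, y to its left, z up, the work surface at z = 0. Lengths are in m, angles in rad, forces in N, time in s.
With the tool pointing down it reaches from about 0.4 to 0.85 m from the base axis. Payload 4.5 kg.
Tool frame: the origin (TCP) lies on the centre line of the jaws, within the pads' length; the fingertips stand ctrl.finger_overhang ahead of it and the grasp point (between the pads) lies 5 mm behind it (ctrl.finger_overhang is the distance from the TCP to the fingertips, in m); z points along the fingers, y is the line along which they close (so a half turn about z gives the same grasp; the last joint's range is limited). The gripper opens to 88 mm and grips with 3 to 60 N. Pads are 18 mm wide; open, the fingers measure 123 mm over their backs; the gripper's body (75 mm by 187 mm) begins 45 mm behind the grasp point.
Start: joints at [-1.206, 0.689, -0.195, 1.565, 0.157, 0.902, -0.215], TCP at [0.203, 0.591, 0.253] pointing down, gripper open.
Joint ranges: [-3.01, 3.01], [-0.46, 2.08], [-1.47, 1.51], [0.13, 2.56], [-1, 4.14], [0.04, 2.09], [-2.66, 2.66]. Speed limits (rad/s): [2.57, 2.57, 3.14, 3.14, 3.14, 3.14, 3.14].

INTERFACE

Orientations are given as a unit quaternion [w, x, y, z].
In Python, from cell import get_obs, snapshot, calibration, job, ctrl gives the robot as it stands.
- The arm moves only by the tool arm_command, never from a script. Its argument "rows" is a list of rows, each a list of 4 numbers: the shift along the tool's x, y, z in m, then the turn about the tool's z in degrees. In form: [[tx, ty, tz, yaw], ...]. A call has 1 to 12 rows; each row shifts and turns the commanded pose from where the row before left it, along the tool's axes as they then stand; what a row does not reach is not made up. A row lasts 1/8 s, in which the tool goes at most 62.5 mm and 10.7 degrees, less where a joint would pass 70% of its speed; a pose out of reach is approached as far as the arm can. A call is refused whole if a number of a shift passes 0.0625 or a number of a turn 10.7, either way. A call with a gripper value outside its range is refused whole. "fingers" is the finger opening in m, from 0 to 0.0881, set as the call begins (left out, the last holds). The fingers move at their own pace and stop on an object; "newtons" is the grip in N (left out, the last holds). Time passes only in rows, so rows that do not move let the fingers close. It gives the time, the measured TCP pose, the force, the opening and the grip force at its end, in the units of the state.
- get_obs(): the state, without advancing time (a new reading comes with each control period).
- snapshot(name): name is "scene" or "top" or "wrist"; returns (picture, depth): 384x512x3 uint8, blue, green, red; 384x512 float32, m along the optical axis (not along the pixel's ray), 0 where there is no reading.
- calibration(name): a dict with "fx", "fy", "cx", "cy" (pixels), "D" ([k1, k2, p1, p2, k3] as OpenCV has them; the pictures are not rectified), "origin" and "attitude" of the camera in the world. Camera axes: x right, y down, z forward; pixel columns grow to the right and rows downward; lengths in m; the calibration is good to about 2 mm. A picture is of the moment at which its call begins: read the wrist's pose just before it. calibration takes no time and is no camera call; for the wrist camera it gives the pose at the moment of the call.
- job.job_done(): hands the job in; it is judged then, once.
The state is a dict: "t": time; "joint_positions": joint angles; "qvel": joint speeds; "joint_efforts": joint torques, N m; "tcp_pos": TCP position; "tcp_rot": TCP orientation; "contact_force": force on the tool from outside, world axes, zero at the start; "ft_torque": the same for the moment, N m; "width": opening from 0.0 (shut) to 1.0 (fully open); "gripper_force": force on a finger pad.
Only numpy, scipy, OpenCV 4.12 (cv2) and the standard library are available. Lean on these libraries where they do the work, as an engineer would, in place of code of your own. Each camera call takes 0.05 s, during which the arm holds its last target. There are 200 camera calls.

## Working session

There is one attempt and no reset: what is moved stays moved. The work goes in short steps, Python scripts to look and compute and a tool call to move; the robot and the scene stay as the last step left them, time stands still between calls to the robot, and variables do not carry over. Pictures are saved under pics/ and viewed, at most 10 in all, crops included, and the job is handed in when it is done.

Besides the shell and the picture viewer there is one more tool, called after ">>>" by a JSON object that holds its "name" and its "arguments", one argument or row to a line. arm_command: Moves the arm, as the interface text tells. Its arguments: {"type":"object","properties":{"rows":{"type":"array"},"fingers":{"type":"number"},"newtons":{"type":"number"}},"required":["rows"]}

```bash
ls; mkdir -p pics
python3 - <<'E'
from cell import get_obs, snapshot, calibration, job, ctrl
import numpy as np,cv2
o=get_obs(); print(o, ctrl.finger_overhang)
for n in("scene","top"):
    c=calibration(n); print(n,c)
    p,d=snapshot(n); cv2.imwrite(f'pics/{n}0.png',p); np.savez(f'pics/{n}0.npz',p=p,d=d)
a=cv2.imread('pics/scene0.png');
E
```

```text
pics
{'t': 0.0, 'joint_positions': array([-1.20619086,  0.68996143, -0.19450618,  1.56632919,  0.15730295,
        0.90248361, -0.21510809]), 'qvel': array([-0.0010935 ,  0.00032508, -0.00038013, -0.00072809, -0.00109411,
       -0.00060117, -0.00092284]), 'joint_efforts': array([-6.51275514e-04, -5.27575314e+01, -1.26724765e+00, -1.53432798e+01,
       -5.27241791e-02,  6.53864976e-03,  1.68289434e-04]), 'tcp_pos': array([0.20285901, 0.59053442, 0.25192783]), 'tcp_rot': array([-7.94059677e-05,  1.64614847e-01,  9.86357517e-01, -8.91693334e-04]), 'contact_force': array([ 0.48010139, -0.96169018,  0.59073463]), 'ft_torque': array([0.00287264, 0.00357054, 0.0128601 ]), 'gripper_force': 0.0, 'width': 0.9976775063679774} 0.014
scene {'fx': 348.8796583212428, 'fy': 348.8796583212428, 'cx': 259.0026450439335, 'cy': 193.0428406134438, 'D': array([-0.07126077,  0.        ,  0.        ,  0.        ,  0.        ]), 'origin': array([0.90032037, 0.29492507, 0.84610936]), 'attitude': array([-0.09894304,  0.33783385,  0.90103544, -0.25340423])}
top {'fx': 371.74839512052455, 'fy': 371.74839512052455, 'cx': 258.6166937382292, 'cy': 196.7969251313757, 'D': array([-0.04614515,  0.        ,  0.        ,  0.        ,  0.        ]), 'origin': array([ 0.43870881, -0.02148577,  0.96510951]), 'attitude': array([ 0.0525623 , -0.6973367 ,  0.71168373, -0.06682064])}
```

View pics/scene0.png

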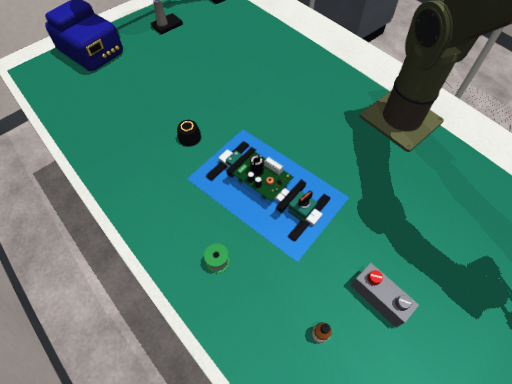

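View pics/top0.png

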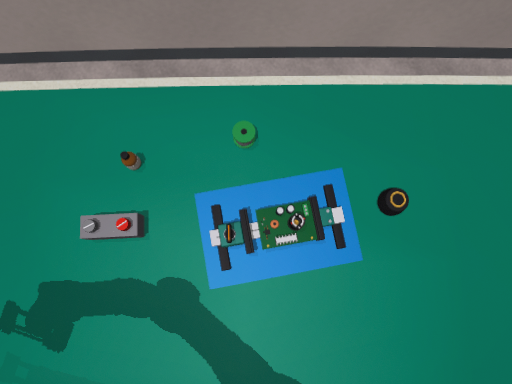

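The scene view shows the holder on its mat at about (268,190), and the red cap at (376,277). In the top view the holder spans (197-360, 170-287), with the knob at (230,233), the fuse holder at (297,221), the red cap at (123,224) and the grey cap at (90,226).

```bash
cat > h.py <<'E'
from cell import get_obs, snapshot, calibration, job, ctrl
import numpy as np,cv2
from scipy.spatial.transform import Rotation as R
def rot(q): return R.from_quat(np.r_[q[1:],q[0]])
def K(c): return np.array([[c['fx'],0,c['cx']],[0,c['fy'],c['cy']],[0,0,1.]])
def rays(c,uv):
    u=cv2.undistortPoints(np.float64(uv).reshape(-1,1,2),K(c),np.float64(c['D']))[:,0]
    return rot(c['attitude']).apply(np.c_[u,np.ones(len(u))])
def plane(c,uv,z):
    r=rays(c,uv); o=np.array(c['origin']); return o+r*((z-o[2])/r[:,2])[:,None]
def dep(c,uv,d):
    uv=np.atleast_2d(uv); z=d[uv[:,1].astype(int),uv[:,0].astype(int)]
    return np.array(c['origin'])+rays(c,uv)*z[:,None]
def cross(c1,uv1,c2,uv2):
    a,b=rays(c1,[uv1])[0],rays(c2,[uv2])[0]; o1,o2=np.array(c1['origin']),np.array(c2['origin'])
    s=np.linalg.lstsq(np.c_[a,-b],o2-o1,rcond=None)[0]
    p,q=o1+a*s[0],o2+b*s[1]; return (p+q)/2,np.linalg.norm(p-q)
def mask(p,lo,hi): return cv2.inRange(cv2.cvtColor(p,cv2.COLOR_BGR2HSV),np.array(lo),np.array(hi))
def blobs(m,amin=5):
    n,l,s,c=cv2.connectedComponentsWithStats(m)
    return l,[(i,s[i,4],c[i]) for i in range(1,n) if s[i,4]>=amin]
E
python3 - <<'E'
from h import *
np.set_printoptions(precision=4,suppress=True)
res={}
for n in("top","scene"):
    z=np.load(f'pics/{n}0.npz');p,d=z['p'],z['d'];c=calibration(n)
    for nm,lo,hi in(("red",(0,180,120),(4,255,255)),("orange",(5,150,120),(18,255,255)),("blue",(100,150,100),(115,255,255))):
        l,b=blobs(mask(p,lo,hi),4 if nm!="blue" else 500)
        for i,a,ce in b:
            ys,xs=np.where(l==i); print(n,nm,a,ce,np.median(dep(c,np.c_[xs,ys],d),axis=0))
    if n=="top":
        l,b=blobs(mask(p,(100,150,100),(115,255,255)),500)
        ys,xs=np.where(l==b[0][0]); r=cv2.minAreaRect(plane(c,np.c_[xs,ys],0.001)[:,:2].astype('f4')); print("mat",r)
        cv2.imwrite('pics/topcrop.png',cv2.resize(p[165:290,190:365],None,fx=4.5,fy=4.5,interpolation=cv2.INTER_CUBIC))
        for u in [(297,221),(246,230),(317,218),(270,210),(123,224),(230,233)]: print(u,dep(c,[u],d))
E
```

```text
top red 86 [122.1047 223.5698] [0.5302 0.2855 0.0816]
top orange 42 [273.9524 223.6667] [ 0.5252 -0.0777  0.0593]
top orange 18 [228.1667 233.    ] [0.5019 0.0329 0.0896]
top blue 9528 [275.6263 228.7852] [ 0.5001 -0.0786  0.0008]
mat ((0.524482786655426, -0.09021031856536865), (0.2491699457168579, 0.3992995023727417), 9.264363288879395)
(297, 221) [[ 0.5312 -0.1344  0.0588]]
(246, 230) [[ 0.512  -0.009   0.0563]]
(317, 218) [[ 0.538  -0.1846  0.0554]]
(270, 210) [[ 0.561  -0.0693  0.0494]]
(123, 224) [[0.5299 0.2839 0.0798]]
(230, 233) [[0.5031 0.0284 0.0874]]
scene red 34 [375.7647 272.5882] [0.5245 0.2801 0.0804]
scene red 52 [375.2692 279.3269] [0.5393 0.2907 0.0816]
scene orange 4 [186.5 122. ] [ 0.5753 -0.4038  0.0555]
scene orange 36 [269.6111 180.0833] [ 0.5275 -0.0782  0.0572]
scene orange 22 [305.2273 195.5   ] [0.504  0.0306 0.088 ]
scene orange 16 [327.4375 334.625 ] [0.7015 0.2996 0.057 ]
scene blue 6415 [268.3627 197.6956] [ 0.5722 -0.054  -0.0002]
```

View pics/topcrop.png

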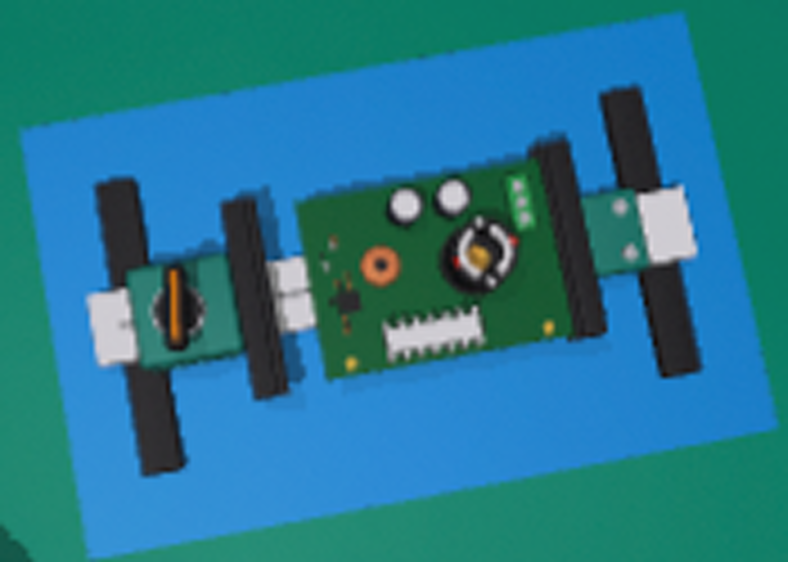

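The crop shows the sliding jaw's inner face at about x=262, open about 28 mm from the board's edge at about x=313. The knob's orange line, (173,268)-(177,345), is turned slightly clockwise from the jaw's line. The fuse holder is at (480,255), with red dots at about (513,240) and (458,262).

```bash
cat >> h.py <<'E'
def go(x,y,z,toolyaw=None):
    """remaining shift in tool axes (m) and turn (deg); toolyaw = world heading of tool x, deg"""
    o=get_obs(); r=rot(o['tcp_rot']); s=r.inv().apply(np.array([x,y,z])-o['tcp_pos'])
    h=np.degrees(np.arctan2(*r.apply([1,0,0])[1::-1]))
    t=0 if toolyaw is None else -((toolyaw-h+180)%360-180)
    print("t",round(o['t'],2),"tcp",o['tcp_pos'].round(4),"head",round(h,2),"shift mm",(s*1e3).round(1),"turn",round(t,2),"F",o['contact_force'].round(1),"q",o['joint_positions'].round(2),"w",round(o['width']*.0881,4))
E
python3 - <<'E'
from h import *
c=calibration('wrist'); o=get_obs(); r=rot(o['tcp_rot'])
print(c['fx'],c['cx'],c['cy'],c['D'],"cam in tool",r.inv().apply(c['origin']-o['tcp_pos']),"axes in tool\n",(r.inv()*rot(c['attitude'])).as_matrix().round(3))
c1,c2=calibration('top'),calibration('scene')
print(cross(c1,(122.5,223.8),c2,(375.5,276.5)))
go(.53,.285,.25,90+93.5)
E
```

```text
267.39980034082924 249.6609114104983 191.80791824410903 [-0.04995744  0.          0.          0.          0.        ] cam in tool [ 0.07630336  0.0004855  -0.13207846] axes in tool
 [[-0.    -0.955 -0.297]
 [ 1.    -0.    -0.   ]
 [ 0.    -0.297  0.955]]
(array([0.53082495, 0.28621816, 0.0762694 ]), np.float64(0.00031942522559130586))
t 0.1 tcp [0.2029 0.5906 0.252 ] head 161.05 shift mm [-408.6 -182.8    2.3] turn -22.45 F [ 0.7 -0.9  0.1] q [-1.21  0.69 -0.19  1.57  0.16  0.9  -0.22] w 0.0882
```

>>> {"name": "arm_command", "arguments": {
  "rows": [
    [-0.051,-0.023,0,0],
    [-0.051,-0.023,0,0],
    [-0.051,-0.023,0,0],
    [-0.051,-0.023,0,0],
    [-0.051,-0.023,0,0],
    [-0.051,-0.023,0,0],
    [-0.051,-0.023,0,0],
    [-0.051,-0.022,0,-7.5],
    [0,0,0,-7.5],
    [0,0,0.02,-7.5],
    [0,0,0,0]
  ],
  "fingers": 0.088,
  "newtons": 30
}}

```text
t: 1.48
tcp_pos: [0.5285, 0.2845, 0.2312]
tcp_rot: [-0.002, -0.03, 1.0, -0.001]
contact_force: [-0.9, 0.1, 0.7]
width: 0.997
gripper_force: 0.0
```

```bash
cat >> h.py <<'E'
def shot(name):
    c=calibration('wrist'); p,d=snapshot('wrist'); cv2.imwrite(f'pics/{name}.png',p); np.savez(f'pics/{name}.npz',p=p,d=d,c=np.array(c,dtype=object)); return c,p,d
def load(name):
    z=np.load(f'pics/{name}.npz',allow_pickle=True); return z['c'].item(),z['p'],z['d']
E
python3 - <<'E'
from h import *
go(.53,.285,.23,183.5)
c,p,d=shot('w1')
l,b=blobs(mask(p,(0,150,80),(5,255,255)),30)
for i,a,ce in b:
    ys,xs=np.where(l==i); print(a,ce,np.median(dep(c,np.c_[xs,ys],d),axis=0))
E
```

```text
t 1.48 tcp [0.5285 0.2845 0.2312] head -176.54 shift mm [-1.5  0.4  1.2] turn -0.04 F [-0.9  0.1  0.7] q [-0.37  0.7  -0.35  1.66  0.3   0.84  0.78] w 0.0879
487 [251.24845996 182.78028747] [0.52823271 0.28635682 0.08181994]
```

View pics/w1.png

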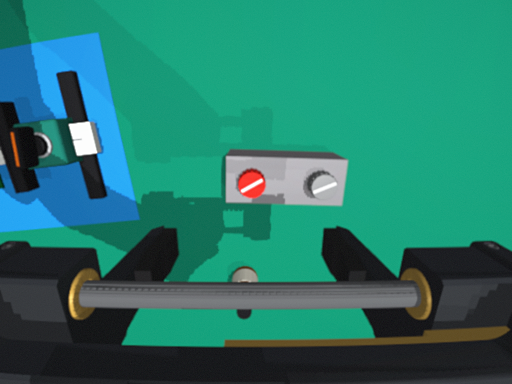

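The wrist view shows the red cap at (251,183) and the grey cap at (323,185). The knob is at the left edge, at (17,148).

>>> {"name": "arm_command", "arguments": {
  "rows": [
    [0.001,-0.057,-0.004,0],
    [0.001,-0.057,-0.004,0],
    [0.001,-0.057,-0.004,0],
    [0.001,-0.057,-0.004,0],
    [0.001,-0.057,-0.004,0],
    [0,0,0,0],
    [0,0,0,0]
  ]
}}

```text
t: 2.4
tcp_pos: [0.5424, 0.0016, 0.2533]
tcp_rot: [0.001, -0.03, 1.0, 0.0]
contact_force: [-0.0, 0.4, 0.5]
width: 0.993
gripper_force: 0.0
```

Run:
```python
from h import *
go(.53,-.1,.25,183.5)
shot('w2')
```

```text
t 2.4 tcp [0.5424 0.0016 0.2533] head -176.51 shift mm [  18.5 -100.7    3.2] turn -0.01 F [-0.   0.4  0.5] q [ 0.16  0.6  -0.4   1.81  0.31  0.79  1.23] w 0.0875
```

>>> {"name": "arm_command", "arguments": {
  "rows": [
    [0.003,-0.05,0,0],
    [0.003,-0.05,0,0],
    [0,0,0,0],
    [0,0,0,0]
  ]
}}

```text
t: 2.95
tcp_pos: [0.5427, -0.0969, 0.2529]
tcp_rot: [0.0, -0.032, 0.999, 0.001]
contact_force: [-0.3, -0.3, 0.5]
width: 1.0
gripper_force: 0.0
```

Run:
```python
from h import *
go(.53,-.1,.25,183.5)
shot('w3')
a,b=load('w2')[1],load('w3')[1]
cv2.imwrite('pics/w23.png',np.vstack([a[60:270,:],b[60:270,:]])); print(a.shape)
```

```text
t 2.95 tcp [ 0.5427 -0.0969  0.2529] head -176.3 shift mm [12.8 -2.3  2.8] turn 0.2 F [-0.3 -0.3  0.5] q [ 0.34  0.61 -0.41  1.78  0.32  0.81  1.41] w 0.0881
(384, 512, 3)
```

View pics/w23.png

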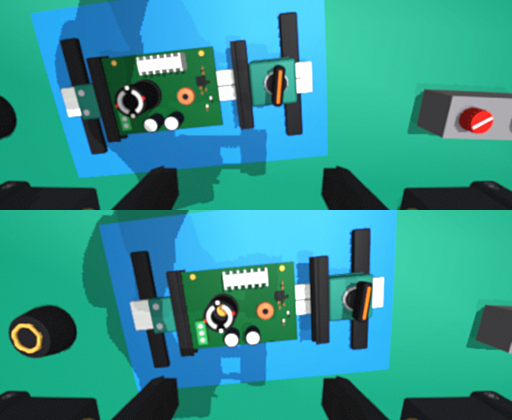

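Upper half (w2): knob line at about (278,145) in full-image rows, fuse holder at (130,160). Lower half (w3): knob line at (365,150), fuse holder at (219,165).

Run:
```python
from h import *
np.set_printoptions(precision=4,suppress=True)
C={};cen={}
for n in('w2','w3'):
    c,p,d=load(n); l,b=blobs(mask(p,(5,170,120),(20,255,255)),15)
    for i,a,ce in b:
        ys,xs=np.where(l==i); uv=np.c_[xs,ys].astype(float); P=plane(c,uv,.089)
        m=P[:,:2].mean(0); w,v=np.linalg.eigh(np.cov(P[:,:2].T)); ang=np.degrees(np.arctan2(v[1,1],v[0,1]))
        e=P[:,:2]@v[:,1]; print(n,a,ce,"plane",P.mean(0),"ang",ang,"len",np.ptp(e),"aspect",np.sqrt(w),"dep",np.median(dep(c,uv,d),axis=0))
        if ce[0]>240 and ang==ang and a<200 and np.ptp(e)>.03: C[n]=c;cen[n]=ce
print(cross(C['w2'],cen['w2'],C['w3'],cen['w3']))
# jaws direction: dark blobs at z 0.056
c,p,d=load('w2')
g=np.stack(np.meshgrid(np.arange(512),np.arange(384)),-1).reshape(-1,2)
W=dep(c,g,d); dark=(p.max(2)<50).ravel()&(W[:,2]>.050)&(W[:,2]<.062)&(g[:,1]<225)
m=dark.reshape(384,512).astype('u1'); l,b=blobs(m,100)
for i,a,ce in b: print("jaw",a,ce,cv2.minAreaRect(W[(l==i).ravel()][:,:2].astype('f4')))
c,p,d=load('w3'); cv2.imwrite('pics/fh.png',cv2.resize(p[135:195,185:255],None,fx=8,fy=8,interpolation=cv2.INTER_CUBIC))
```

```text
w2 146 [278.8082 146.7603] plane [0.5046 0.0319 0.089 ] ang -179.00417025084832 len 0.03655963133985174 aspect [0.0014 0.0108] dep [0.5042 0.0319 0.0893]
w3 136 [366.2794 153.0294] plane [0.5048 0.0321 0.089 ] ang -178.88292285462305 len 0.03620354841778567 aspect [0.0014 0.0107] dep [0.5046 0.0318 0.0896]
(array([0.5045, 0.0319, 0.0895]), np.float64(0.00023698294824175313))
jaw 333 [242.3123 152.961 ] ((0.5107548236846924, -0.0075398776680231094), (0.10482627153396606, 0.01646866276860237), 6.754805088043213)
jaw 1102 [103.4456 158.4229] ((0.5392648577690125, -0.18353939056396484), (0.10660606622695923, 0.017710143700242043), 8.66751480102539)
jaw 157 [153.6497 151.0127] ((0.5266156792640686, -0.12230821698904037), (0.036856528371572495, 0.020686639472842216), 15.411101341247559)
```

View pics/fh.png

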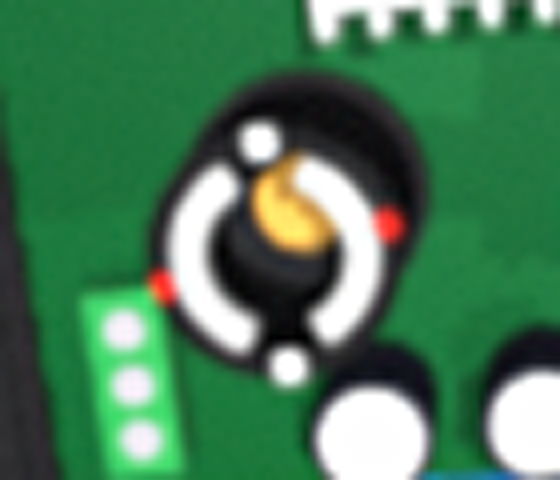

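The crop shows the holder rim with white ticks at (260,142) and (288,367), red dots at (163,287) and (390,224), and the bore centre near (275,255).

Run:
```python
from h import *
go(.5045,.0319,.080,181)
```

```text
t 3.0 tcp [ 0.5427 -0.0965  0.2529] head -176.24 shift mm [ 29.8 130.3 173.1] turn 2.76 F [-0.1  0.5 -0. ] q [ 0.34  0.61 -0.41  1.78  0.32  0.81  1.41] w 0.0881
```

>>> {"name": "arm_command", "arguments": {
  "rows": [
    [0.01,0.0435,0.02,0],
    [0.01,0.0435,0.02,0],
    [0.01,0.0435,0.02,0],
    [0,0,0.03,2.8],
    [0,0,0.03,0],
    [0,0,0,0],
    [0,0,0,0]
  ],
  "fingers": 0.045,
  "newtons": 40
}}

```text
t: 3.88
tcp_pos: [0.5047, 0.0303, 0.1336]
tcp_rot: [0.001, -0.007, 1.0, 0.0]
contact_force: [-0.3, 0.3, 0.8]
width: 0.509
gripper_force: 0.0
```

Run:
```python
from h import *
go(.5045,.0319,.080,181)
```

```text
t 3.88 tcp [0.5047 0.0303 0.1336] head -179.15 shift mm [ 0.2  1.5 53.6] turn -0.15 F [-0.3  0.3  0.8] q [ 0.01  0.74 -0.26  2.03  0.42  0.43  1.01] w 0.0449
```

>>> {"name": "arm_command", "arguments": {
  "rows": [
    [0,0.001,0.02,0],
    [0,0.001,0.02,0],
    [0,0,0.013,0],
    [0,0,0,0],
    [0,0,0,0]
  ]
}}

```text
t: 4.5
tcp_pos: [0.5047, 0.0311, 0.0804]
tcp_rot: [0.001, -0.006, 1.0, 0.0]
contact_force: [0.3, 1.0, 0.3]
width: 0.508
gripper_force: 0.0
```

>>> {"name": "arm_command", "arguments": {
  "rows": [
    [0,0,0,0],
    [0,0,0,0],
    [0,0,0,0],
    [0,0,0,0]
  ],
  "fingers": 0.0,
  "newtons": 40
}}

```text
t: 5.0
tcp_pos: [0.5043, 0.0311, 0.0798]
tcp_rot: [0.0, -0.007, 1.0, 0.0]
contact_force: [-0.3, -0.0, 2.0]
width: 0.13
gripper_force: 40.0
```

Run:
```python
from h import *
a=np.radians(8.9)
go(.5045+.03*np.sin(a),.0319-.03*np.cos(a),.080,181)
```

```text
t 5.0 tcp [0.5043 0.0311 0.0798] head -179.25 shift mm [ -4.4 -28.9  -0.2] turn -0.25 F [-0.3 -0.   2. ] q [-0.04  0.83 -0.18  2.05  0.47  0.29  0.97] w 0.0115
```

>>> {"name": "arm_command", "arguments": {
  "rows": [
    [-0.0007,-0.005,0,0],
    [-0.0007,-0.005,0,0],
    [-0.0007,-0.005,0,0],
    [-0.0007,-0.003,0,0],
    [0,0,0,0]
  ]
}}

```text
t: 5.62
tcp_pos: [0.5074, 0.0121, 0.0798]
tcp_rot: [0.0, -0.006, 1.0, -0.0]
contact_force: [0.8, -1.1, 2.4]
width: 0.127
gripper_force: 40.0
```

>>> {"name": "arm_command", "arguments": {
  "rows": [
    [-0.0002,-0.0015,0,0],
    [-0.0002,-0.0015,0,0],
    [0,0,0,0]
  ]
}}

```text
t: 6.0
tcp_pos: [0.5078, 0.01, 0.0798]
tcp_rot: [0.0, -0.007, 1.0, 0.0]
contact_force: [-0.0, 0.9, 5.5]
width: 0.132
gripper_force: 40.0
```

>>> {"name": "arm_command", "arguments": {
  "rows": [
    [-0.0002,-0.0015,0,0],
    [-0.0002,-0.0015,0,0],
    [0,0,0,0]
  ]
}}

```text
t: 6.38
tcp_pos: [0.5083, 0.0068, 0.0798]
tcp_rot: [0.0, -0.006, 1.0, -0.0]
contact_force: [-0.7, 0.9, 5.3]
width: 0.134
gripper_force: 40.0
```

>>> {"name": "arm_command", "arguments": {
  "rows": [
    [-0.0002,-0.001,0,0],
    [-0.0002,-0.001,0,0],
    [0,0,0,0]
  ]
}}

```text
t: 6.75
tcp_pos: [0.5086, 0.0051, 0.0798]
tcp_rot: [0.0, -0.007, 1.0, 0.0]
contact_force: [-0.2, 2.0, 5.0]
width: 0.133
gripper_force: 40.0
```

>>> {"name": "arm_command", "arguments": {
  "rows": [
    [-0.0002,-0.001,0,0],
    [-0.0002,-0.001,0,0],
    [0,0,0,0]
  ]
}}

```text
t: 7.12
tcp_pos: [0.5088, 0.0038, 0.0798]
tcp_rot: [-0.0, -0.007, 1.0, 0.001]
contact_force: [-0.8, 3.2, 5.3]
width: 0.136
gripper_force: 40.0
```

>>> {"name": "arm_command", "arguments": {
  "rows": [
    [-0.0002,-0.001,0,0],
    [-0.0002,-0.001,0,0],
    [0,0,0,0]
  ]
}}

```text
t: 7.5
tcp_pos: [0.5089, 0.0034, 0.0798]
tcp_rot: [-0.0, -0.008, 1.0, 0.002]
contact_force: [-2.5, 5.6, 6.2]
width: 0.135
gripper_force: 40.0
```

>>> {"name": "arm_command", "arguments": {
  "rows": [
    [-0.0002,-0.0015,0,0],
    [-0.0002,-0.0015,0,0],
    [0,0,0,0]
  ]
}}

```text
t: 7.88
tcp_pos: [0.5089, 0.0032, 0.0798]
tcp_rot: [-0.0, -0.009, 1.0, 0.003]
contact_force: [-3.4, 10.8, 6.3]
width: 0.13
gripper_force: 40.0
```

>>> {"name": "arm_command", "arguments": {
  "rows": [
    [-0.0002,-0.0015,0,0],
    [-0.0002,-0.0015,0,0],
    [0,0,0,0]
  ]
}}

```text
t: 8.25
tcp_pos: [0.5089, 0.003, 0.0798]
tcp_rot: [-0.0, -0.01, 1.0, 0.005]
contact_force: [-5.6, 17.2, 7.4]
width: 0.134
gripper_force: 40.0
```

>>> {"name": "arm_command", "arguments": {
  "rows": [
    [0,0,0,9],
    [0,0,0,9],
    [0,0,0,9],
    [0,0,0,9],
    [0,0,0,9],
    [0,0,0,9],
    [0,0,0,9],
    [0,0,0,9],
    [0,0,0,4],
    [0,0,0,0],
    [0,0,0,0]
  ],
  "newtons": 55
}}

```text
t: 9.62
tcp_pos: [0.5088, 0.0026, 0.0799]
tcp_rot: [-0.004, 0.606, 0.796, 0.002]
contact_force: [-3.0, 14.9, 10.2]
width: 0.134
gripper_force: 55.0
```

Run:
```python
from h import *
go(.509,.003,.080,181-72); print(get_obs()['ft_torque'])
```

```text
t 9.62 tcp [0.5088 0.0026 0.0799] head 105.41 shift mm [ 0.3  0.3 -0.1] turn -3.59 F [-3.  14.9 10.2] q [-0.11  0.84  0.03  2.04 -0.11  0.27  0.28] w 0.0118
[3.23059518 0.79122101 0.81990354]
```

>>> {"name": "arm_command", "arguments": {
  "rows": [
    [0,0,0,0],
    [0,0,0,0],
    [0,0,-0.03,0],
    [0,0,-0.05,0],
    [0,0,-0.05,-10],
    [0,0,-0.03,-10],
    [0,0,0,-10],
    [0,0,0,-10],
    [0,0,0,-10],
    [0,0,0,-10],
    [0,0,0,-10],
    [0,0,0,0]
  ],
  "fingers": 0.05
}}

```text
t: 11.12
tcp_pos: [0.51, -0.0063, 0.2393]
tcp_rot: [-0.001, 0.048, 0.999, -0.0]
contact_force: [0.5, -0.5, 0.8]
width: 0.563
gripper_force: 0.0
```

Run:
```python
from h import *
np.set_printoptions(precision=4,suppress=True)
go(.55,-.10,.25)
for n in('w1','w2'):
    c,p,d=load(n); r=mask(p,(0,150,80),(5,255,255)); l,b=blobs(r,30); i,a,ce=max(b,key=lambda t:t[1])
    hull=cv2.convexHull(np.argwhere(l==i)[:,::-1].astype('i4')); z=np.zeros_like(r); cv2.fillConvexPoly(z,hull,255)
    hsv=cv2.cvtColor(p,cv2.COLOR_BGR2HSV); w=(z>0)&(hsv[...,1]<130)&(hsv[...,2]>140)
    ys,xs=np.where(w); P=plane(c,np.c_[xs,ys],.082)[:,:2]; ev,v=np.linalg.eigh(np.cov(P.T))
    print(n,len(xs),"line ctr",P.mean(0),"ang",np.degrees(np.arctan2(v[1,1],v[0,1]))%180,np.sqrt(ev),"uv",xs.mean(),ys.mean(),"redctr",plane(c,[ce],.08))
    globals()['u'+n]=(c,(xs.mean(),ys.mean()))
print(cross(*uw1,*uw2))
```

```text
t 11.12 tcp [ 0.51   -0.0063  0.2393] head 174.51 shift mm [-48.8 -89.4 -10.7] turn 0 F [ 0.5 -0.5  0.8] q [ 0.1   0.57 -0.29  1.92  0.24  0.69  1.15] w 0.0496
w1 112 line ctr [0.5314 0.2867] ang 123.85935257670918 [0.0025 0.008 ] uv 251.58928571428572 185.08928571428572 redctr [[0.5293 0.2862 0.08  ]]
w2 85 line ctr [0.5317 0.2868] ang 123.16104191046695 [0.0021 0.0075] uv 482.0352941176471 182.68235294117648 redctr [[0.5289 0.2778 0.08  ]]
(array([0.5316, 0.2867, 0.082 ]), np.float64(0.00036674177503534473))
```

>>> {"name": "arm_command", "arguments": {
  "rows": [
    [-0.018,-0.0585,0.01,0],
    [-0.018,-0.0585,0.01,0],
    [0,0,0,0],
    [0,0,0,0]
  ]
}}

```text
t: 11.62
tcp_pos: [0.5351, -0.1246, 0.2194]
tcp_rot: [-0.0, 0.047, 0.999, 0.0]
contact_force: [0.4, -0.1, -0.2]
width: 0.571
gripper_force: 0.0
```

Run:
```python
from h import *
go(.53,.28,.25)
shot('f1')
```

```text
t 11.62 tcp [ 0.5351 -0.1246  0.2194] head 174.57 shift mm [ 43.3 402.3 -30.4] turn 0 F [ 0.4 -0.1 -0.2] q [ 0.32  0.64 -0.29  1.83  0.27  0.71  1.36] w 0.0503
```

>>> {"name": "arm_command", "arguments": {
  "rows": [
    [0,0.04,0,0],
    [0,0,0,0],
    [0,0,0,0]
  ]
}}

```text
t: 12.05
tcp_pos: [0.539, -0.0839, 0.2199]
tcp_rot: [0.0, 0.045, 0.999, -0.0]
contact_force: [0.0, -0.1, -0.4]
width: 0.568
gripper_force: 0.0
```

Run:
```python
from h import *
go(.53,.28,.25)
shot('f2')
a,b=load('f1')[1],load('f2')[1]
cv2.imwrite('pics/f12.png',np.hstack([cv2.resize(q[110:260,x:x+200],None,fx=2,fy=2,interpolation=cv2.INTER_CUBIC) for q,x in((a,150),(b,80))]))
```

```text
t 12.05 tcp [ 0.539  -0.0839  0.2199] head 174.85 shift mm [ 41.6 361.6 -30.1] turn 0 F [ 0.  -0.1 -0.4] q [ 0.24  0.64 -0.28  1.84  0.26  0.7   1.29] w 0.05
```

View pics/f12.png

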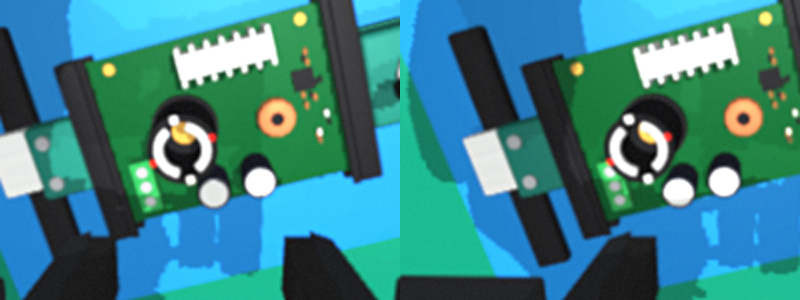

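Both crops show the board seated against both jaws. The fuse holder rim is at full-image (242,185) in f1 and (200,183) in f2, with its two ticks on the slot line.

Run:
```python
from h import *
np.set_printoptions(precision=4,suppress=True)
M={}
for n,s in(('f1',(242,185)),('f2',(200,183))):
    c,p,d=load(n); hsv=cv2.cvtColor(p,cv2.COLOR_BGR2HSV)
    w=((hsv[...,1]<60)&(hsv[...,2]>150)).astype('u1'); l,b=blobs(w,4)
    b=[t for t in b if np.hypot(*(t[2]-s))<26]
    for t in b: print(n,t[1],t[2],plane(c,[t[2]],.098)[0][:2],np.median(dep(c,np.argwhere(l==t[0])[:,::-1],d),axis=0))
    arcs=sorted(b,key=lambda t:-t[1])[:2]
    uv=np.argwhere(np.isin(l,[t[0] for t in arcs]))[:,::-1].astype(float)
    P=plane(c,uv,.098)[:,:2]; A=np.c_[2*P,np.ones(len(P))]; x=np.linalg.lstsq(A,(P**2).sum(1),rcond=None)[0]
    M[n]=(c,(arcs[0][2]+arcs[1][2])/2); print("circle",x[:2],np.sqrt(x[2]+x[0]**2+x[1]**2),"arc mid",plane(c,[M[n][1]],.098)[0])
print(cross(*M['f1'],*M['f2']))
# knob line
c,p,d=load('f1')
# rail / board edges: board corners yaw from fixed jaw
g=np.stack(np.meshgrid(np.arange(512),np.arange(384)),-1).reshape(-1,2); W=dep(c,g,d)
m=((p.max(2)<60).ravel()&(W[:,2]>.053)&(W[:,2]<.060)&(g[:,1]<240)).reshape(384,512).astype('u1'); l,b=blobs(m,300)
for i,a,ce in b: print("jaw",a,ce,cv2.minAreaRect(W[(l==i).ravel()][:,:2].astype('f4')))
```

```text
f1 23 [236.2174 169.913 ] [ 0.5143 -0.1353] [ 0.5142 -0.1356  0.0984]
f1 148 [250.0473 182.3851] [ 0.528  -0.1232] [ 0.5287 -0.1229  0.098 ]
f1 156 [231.4038 186.7949] [ 0.5307 -0.1419] [ 0.5329 -0.1427  0.0978]
f1 25 [220.4  196.04] [ 0.5392 -0.154 ] [ 0.5511 -0.1595  0.0606]
f1 23 [244.913  199.7826] [ 0.5455 -0.13  ] [ 0.5452 -0.1308  0.0983]
f1 153 [256.5425 206.4837] [ 0.5537 -0.119 ] [ 0.5619 -0.1192  0.0764]
circle [ 0.5346 -0.1239] 0.02019565108638093 arc mid [ 0.5421 -0.1306  0.098 ]
f2 22 [194.0909 169.0909] [ 0.5139 -0.1356] [ 0.5138 -0.136   0.0982]
f2 144 [207.9861 181.6944] [ 0.5277 -0.1239] [ 0.529  -0.1237  0.0982]
f2 146 [189.8973 186.2534] [ 0.5307 -0.1424] [ 0.5312 -0.1428  0.098 ]
f2 20 [184.3  195.35] [ 0.5395 -0.1495] [ 0.5507 -0.1598  0.0605]
f2 24 [203.5 199. ] [ 0.5451 -0.1308] [ 0.5448 -0.1313  0.0982]
f2 17 [187.1176 202.5882] [ 0.5474 -0.1479] [ 0.5599 -0.1585  0.0602]
circle [ 0.5293 -0.1331] 0.012200094222780667 arc mid [ 0.5292 -0.1331  0.098 ]
(array([ 0.5241, -0.1266,  0.1371]), np.float64(0.01058578481271605))
jaw 599 [326.1669 168.4875] ((0.51500004529953, -0.03759847581386566), (0.10690230131149292, 0.01679159700870514), 9.45622444152832)
jaw 1220 [197.9705 184.3197] ((0.5391088724136353, -0.1839280128479004), (0.10763968527317047, 0.016294565051794052), 9.363592147827148)
```

>>> {"name": "arm_command", "arguments": {
  "rows": [
    [0.0068,0.0614,0,0],
    [0.0068,0.0614,0,0],
    [0.0068,0.0614,0,0],
    [0.0068,0.0614,0,0],
    [0.0068,0.0614,0,0],
    [0.0068,0.0614,0,10.7],
    [0,0,0.01,10.7],
    [0,0,0,10.7],
    [0,0,0,10.7],
    [0,0,0,10.7],
    [0,0,0,10.7],
    [0,0,0,10.7]
  ],
  "fingers": 0.06
}}

```text
t: 13.6
tcp_pos: [0.5325, 0.2849, 0.2098]
tcp_rot: [0.0, 0.647, 0.763, -0.0]
contact_force: [-0.6, 0.6, -0.0]
width: 0.682
gripper_force: 0.0
```

>>> {"name": "arm_command", "arguments": {
  "rows": [
    [0,0,0,0],
    [0,0,0,0]
  ]
}}

```text
t: 13.85
tcp_pos: [0.5323, 0.2853, 0.2097]
tcp_rot: [0.0, 0.643, 0.766, -0.0]
contact_force: [0.2, 0.1, -0.2]
width: 0.682
gripper_force: 0.0
```

```bash
cat > red.py <<'E'
from h import *
np.set_printoptions(precision=4,suppress=True)
def red(n,zc):
    c,p,d=load(n); r=mask(p,(0,150,80),(5,255,255)); l,b=blobs(r,30); i,a,ce=max(b,key=lambda t:t[1])
    hull=cv2.convexHull(np.argwhere(l==i)[:,::-1].astype('i4')); z=np.zeros_like(r); cv2.fillConvexPoly(z,hull,255)
    hsv=cv2.cvtColor(p,cv2.COLOR_BGR2HSV); w=(z>0)&(hsv[...,1]<130)&(hsv[...,2]>140)
    ys,xs=np.where(w); P=plane(c,np.c_[xs,ys],zc)[:,:2]; ev,v=np.linalg.eigh(np.cov(P.T))
    print(n,len(xs),"line ctr",P.mean(0),"ang",np.degrees(np.arctan2(v[1,1],v[0,1]))%180,np.sqrt(ev),"uv",xs.mean(),ys.mean())
    return c,(xs.mean(),ys.mean())
E
python3 - <<'E'
from red import *
go(.5315,.2867,.077,100)
shot('r1'); print(cross(*red('r1',.082),*red('w1',.082)))
E
```

```text
t 13.85 tcp [0.5323 0.2853 0.2097] head 99.99 shift mm [  1.5  -0.5 132.7] turn -0.01 F [ 0.2  0.1 -0.2] q [-0.66  0.72  0.16  1.69 -0.15  0.75 -0.25] w 0.0601
r1 120 line ctr [0.5313 0.2861] ang 125.29659595929758 [0.0027 0.0079] uv 248.13333333333333 187.225
w1 112 line ctr [0.5314 0.2867] ang 123.85935257670918 [0.0025 0.008 ] uv 251.58928571428572 185.08928571428572
(array([0.5311, 0.2866, 0.0832]), np.float64(0.00022596963579941295))
```

>>> {"name": "arm_command", "arguments": {
  "rows": [
    [0.001,-0.001,0.035,0],
    [0,0,0.035,0],
    [0,0,0.035,0],
    [0,0,0.018,0],
    [0,0,0.01,0],
    [0,0,0,0],
    [0,0,0,0]
  ]
}}

```text
t: 14.78
tcp_pos: [0.5318, 0.2869, 0.0778]
tcp_rot: [0.0, 0.644, 0.765, 0.001]
contact_force: [0.7, -0.5, -0.2]
width: 0.68
gripper_force: 0.0
```

>>> {"name": "arm_command", "arguments": {
  "rows": [
    [0,0,0,0],
    [0,0,0,0],
    [0,0,0,0],
    [0,0,0,0]
  ],
  "fingers": 0.0,
  "newtons": 50
}}

```text
t: 15.28
tcp_pos: [0.5311, 0.2866, 0.0769]
tcp_rot: [0.0, 0.644, 0.765, 0.0]
contact_force: [0.4, -0.1, 1.4]
width: 0.326
gripper_force: 50.0
```

Run:
```python
from h import *
go(.5313,.2864,.077,100)
```

```text
t 15.28 tcp [0.5311 0.2866 0.0769] head 99.85 shift mm [-0.2  0.1 -0.1] turn -0.15 F [ 0.4 -0.1  1.4] q [-0.63  0.91  0.11  1.76 -0.18  0.48 -0.23] w 0.0287
```

>>> {"name": "arm_command", "arguments": {
  "rows": [
    [0,0,-0.031,0],
    [0,0,-0.031,0],
    [0,0,-0.031,0],
    [0,0,-0.03,0],
    [-0.0516,-0.0093,0,0],
    [-0.0516,-0.0093,0,0],
    [-0.0516,-0.0093,0,0],
    [-0.0516,-0.0093,0,0],
    [-0.0516,-0.0093,0,0],
    [-0.0516,-0.0093,0,0],
    [-0.0516,-0.0093,0,0],
    [-0.0516,-0.0093,0,0]
  ]
}}

```text
t: 16.77
tcp_pos: [0.5281, -0.1346, 0.1997]
tcp_rot: [-0.0, 0.644, 0.765, 0.0]
contact_force: [1.7, 1.0, -0.8]
width: 0.328
gripper_force: 50.0
```

>>> {"name": "arm_command", "arguments": {
  "rows": [
    [0,0,0,-9.3],
    [0,0,0,-9.3],
    [0,0,0,-9.3],
    [0,0,0,-9.3],
    [0,0,0,-9.3],
    [0,0,0,-9.3],
    [0,0,0,-9.3],
    [0,0,0,0],
    [0,0,0,0]
  ]
}}

```text
t: 17.9
tcp_pos: [0.5282, -0.133, 0.1996]
tcp_rot: [-0.0, 0.132, 0.991, -0.0]
contact_force: [0.8, 0.1, -0.2]
width: 0.328
gripper_force: 50.0
```

Run:
```python
from red import *
go(.5294,-.133,.165,164.8)
shot('g1'); red('g1',get_obs()['tcp_pos'][2]+.005)
p=load('g1')[1]; cv2.imwrite('pics/g1c.png',p[100:384])
```

```text
t 17.9 tcp [ 0.5282 -0.133   0.1996] head 164.78 shift mm [-1.1  0.3 34.6] turn -0.02 F [ 0.8  0.1 -0.2] q [ 0.33  0.67 -0.28  1.86  0.28  0.65  1.19] w 0.0289
g1 316 line ctr [ 0.5285 -0.1328] ang 5.444744295781817 [0.0024 0.0081] uv 249.31962025316454 256.94303797468353
```

View pics/g1c.png

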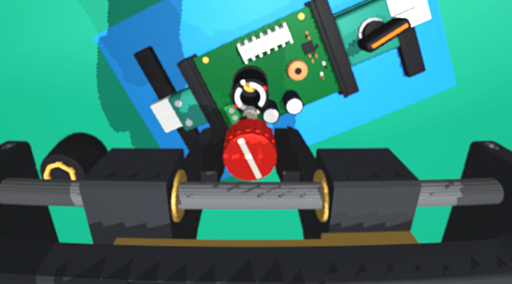

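The red cap is in hand at (250,250) in full-image rows, with its line upright in the view. The knob is turned almost along the rail, so it is tight.

>>> {"name": "arm_command", "arguments": {
  "rows": [
    [-0.001,0,0.015,-3.5],
    [0,0,0.015,0],
    [0,0,0.012,0],
    [0,0,0.012,0],
    [0,0,0.008,0],
    [0,0,0,0]
  ]
}}

```text
t: 18.7
tcp_pos: [0.529, -0.1331, 0.1371]
tcp_rot: [-0.001, 0.101, 0.995, 0.0]
contact_force: [-0.0, 0.2, -0.4]
width: 0.323
gripper_force: 50.0
```

Run:
```python
from h import *
go(.5294,-.133,.115,168.3)
```

```text
t 18.7 tcp [ 0.529  -0.1331  0.1371] head 168.45 shift mm [-0.4  0.2 22.1] turn 0.15 F [-0.   0.2 -0.4] q [ 0.31  0.76 -0.25  1.9   0.35  0.52  1.19] w 0.0284
```

>>> {"name": "arm_command", "arguments": {
  "rows": [
    [-0.0004,0,0.004,0],
    [0,0,0.004,0],
    [0,0,0.004,0],
    [0,0,0,0],
    [0,0,0,0]
  ]
}}

```text
t: 19.32
tcp_pos: [0.5297, -0.1332, 0.1257]
tcp_rot: [0.0, 0.101, 0.995, 0.0]
contact_force: [-0.7, -0.2, -0.6]
width: 0.331
gripper_force: 50.0
```

>>> {"name": "arm_command", "arguments": {
  "rows": [
    [0,0,0.003,0],
    [0,0,0.002,0],
    [0,0,0,0],
    [0,0,0,0]
  ]
}}

```text
t: 19.82
tcp_pos: [0.5298, -0.1333, 0.1209]
tcp_rot: [0.0, 0.101, 0.995, -0.0]
contact_force: [-0.1, -0.3, 2.5]
width: 0.33
gripper_force: 50.0
```

>>> {"name": "arm_command", "arguments": {
  "rows": [
    [0,0,0.002,0],
    [0,0,0.002,0],
    [0,0,0.002,0],
    [0,0,0.001,0],
    [0,0,0,0],
    [0,0,0,0]
  ],
  "newtons": 60
}}

```text
t: 20.58
tcp_pos: [0.5301, -0.1333, 0.1149]
tcp_rot: [0.001, 0.101, 0.995, -0.0]
contact_force: [-1.8, 0.1, 13.2]
width: 0.32
gripper_force: 60.0
```

>>> {"name": "arm_command", "arguments": {
  "rows": [
    [0,0,0.001,0],
    [0,0,0.001,0],
    [0,0,0,0],
    [0,0,0,0]
  ]
}}

```text
t: 21.08
tcp_pos: [0.5302, -0.1333, 0.1147]
tcp_rot: [0.001, 0.101, 0.995, -0.001]
contact_force: [-6.4, 1.9, 28.4]
width: 0.328
gripper_force: 60.0
```

>>> {"name": "arm_command", "arguments": {
  "rows": [
    [0.0005,0,-0.0005,0],
    [0,0,0,8],
    [0,0,0,8],
    [0,0,0,8],
    [0,0,0,8],
    [0,0,0,8],
    [0,0,0,8],
    [0,0,0,8],
    [0,0,0,8],
    [0,0,0,8],
    [0,0,0,8],
    [0,0,0,0]
  ]
}}

```text
t: 22.58
tcp_pos: [0.5303, -0.1328, 0.1147]
tcp_rot: [0.001, 0.717, 0.697, 0.001]
contact_force: [-3.1, 1.6, 24.4]
width: 0.325
gripper_force: 60.0
```

Run:
```python
from red import *
go(.5298,-.133,.115,168.3-80); print(get_obs()['ft_torque'])
shot('g2'); red('g2',.120)
```

```text
t 22.57 tcp [ 0.5303 -0.1328  0.1147] head 88.41 shift mm [-0.2 -0.5 -0.3] turn 0.11 F [-3.1  1.6 24.4] q [ 0.1   0.8   0.11  1.93 -0.19  0.42  0.32] w 0.0286
[0.4136 0.8172 0.0015]
g2 315 line ctr [ 0.5304 -0.1318] ang 111.65470067626454 [0.0018 0.0089] uv 248.44761904761904 256.47301587301587
```

>>> {"name": "arm_command", "arguments": {
  "rows": [
    [0,0,0,2],
    [0,0,0,2],
    [0,0,0,0],
    [0,0,0,0]
  ]
}}

```text
t: 23.12
tcp_pos: [0.5299, -0.133, 0.1147]
tcp_rot: [0.001, 0.74, 0.672, 0.001]
contact_force: [-3.6, 1.6, 25.2]
width: 0.322
gripper_force: 60.0
```

Run:
```python
from red import *
go(.5298,-.133,.115,168.3-84); o=get_obs(); print(o['ft_torque'],o['gripper_force'],abs(o['qvel']).max())
c,p,d=shot('g3'); red('g3',.120)
l,b=blobs(mask(p,(5,170,120),(20,255,255)),15)
for i,a,ce in b:
    ys,xs=np.where(l==i); P=plane(c,np.c_[xs,ys].astype(float),.089)[:,:2]; w,v=np.linalg.eigh(np.cov(P.T)); print("orange",a,P.mean(0),np.degrees(np.arctan2(v[1,1],v[0,1]))%180,np.sqrt(w))
c,p,d=load('g1'); l,b=blobs(mask(p,(5,170,120),(20,255,255)),15)
for i,a,ce in b:
    ys,xs=np.where(l==i); P=plane(c,np.c_[xs,ys].astype(float),.089)[:,:2]; w,v=np.linalg.eigh(np.cov(P.T)); print("g1 orange",a,P.mean(0),np.degrees(np.arctan2(v[1,1],v[0,1]))%180,np.sqrt(w))
```

```text
t 23.12 tcp [ 0.5299 -0.133   0.1147] head 84.47 shift mm [ 0.  -0.1 -0.3] turn 0.17 F [-3.6  1.6 25.2] q [ 0.09  0.8   0.12  1.93 -0.22  0.42  0.28] w 0.0284
[0.3441 0.9606 0.0983] 60.00494107604027 0.001746938335263157
g3 315 line ctr [ 0.5302 -0.1319] ang 106.33391964297408 [0.0022 0.0086] uv 248.75238095238095 256.4793650793651
orange 90 [ 0.5123 -0.0059] 109.47276224626263 [0.0015 0.005 ]
g1 orange 171 [0.5091 0.0049] 109.13963872015142 [0.0014 0.0107]
```

```bash
python3 -c "
from cell import job
print(job.job_done())"
```

```text
the job is handed in; nothing more can be done
None
```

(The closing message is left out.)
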